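# Index the specimen vise to its third click

## Robot

A 6-joint arm with a two-finger parallel gripper is mounted at the origin on the work surface. World frame = base frame: x ahead of the robot, y to its left, z up, the work surface at z = 0. Lengths are in m, angles in rad, forces in N, time in s.
With the tool pointing down it reaches from about 0.4 to 0.825 m from the base axis. Payload 7 kg.
Tool frame: the origin (TCP) lies where the fingers leave the gripper's body, on its centre line; the fingertips stand 66 mm ahead of it and the grasp point (between the pads) lies 47 mm ahead of it; z points along the fingers, y is the line along which they close (so a half turn about z gives the same grasp; the last joint's range is limited). The gripper opens to 88 mm and grips with 3 to 60 N. Pads are 19 mm wide; open, the fingers measure 130 mm over their backs; the gripper's body (78 mm by 193 mm) begins 47 mm behind the grasp point.
Start: joints at [-0.983, 0.359, 0.012, 0, -1.224, -0.288], TCP at [0.199, -0.645, 0.292] pointing down, gripper open.
Joint ranges: [-3.07, 3.07], [-1.43, 2.12], [-1.02, 1.25], [-3.03, 1.67], [-3.05, -0], [-3.03, 3.03]. Speed limits (rad/s): [2.39, 2.39, 3.01, 3.14, 3.14, 3.14].

## Interface

Orientations are given as a rotation vector (axis times angle).
In Python, from cell import sense, camera, sign_off gives the robot as it stands.
- The arm moves only by the tool servo_tool, never from a script. Its arguments are lists of equal length, an entry for each row: "rot": the turn, a rotation vector about the tool's x, y, z in rad, a list of three; "slide": the shift along the tool's x, y, z in m, a list of three; "jaw": the finger opening in m, from 0 to 0.0876. A call has 1 to 8 rows; each row shifts and turns the commanded pose from where the row before left it, along the tool's axes as they then stand; what a row does not reach is not made up. A row lasts 1/12 s, in which the tool goes at most 41.7 mm and 7.16 degrees, less where a joint would pass 70% of its speed; a pose out of reach is approached as far as the arm can. A call is refused whole if a number of a shift passes 0.0417 or a number of a turn 0.125, either way. A call with a gripper value outside its range is refused whole. The fingers move at their own pace and stop on an object; "newtons" is the grip in N (left out, the last holds). Time passes only in rows, so rows that do not move let the fingers close. It gives the time, the measured TCP pose, the force, the opening and the grip force at its end, in the units of the state.
- sense(): the state, without advancing time (a new reading comes with each control period).
- camera(name): name is "scene" or "top" or "wrist"; returns a dict with "image" (384x512x3 uint8, red, green, blue), "depth" (384x512 float32, m along the optical axis (not along the pixel's ray), 0 where there is no reading), "mtx" (3x3 intrinsics, pixels), "k1" (the pictures are not rectified: a ray, as slopes to the right and down, at radius r is drawn at 1 + k1 r^2 times it, then the intrinsics apply), "view" (4x4, takes a point from world to camera coordinates). Camera axes: x right, y up, looking along -z (the intrinsics and any distortion apply to the point x, -y, -z); pixel columns grow to the right and rows downward; lengths in m; the calibration is good to about 2 mm. A picture is of the moment at which its call begins.
- sign_off(): hands the job in; it is judged then, once.
The state is a dict: "time_s": time; "qpos": joint angles; "qvel": joint speeds; "joint_efforts": joint torques, N m; "position": TCP position; "ee_rot": TCP orientation; "contact_force": force on the tool from outside, world axes, zero at the start; "wrist_torque": the same for the moment, N m; "grip_width": opening from 0.0 (shut) to 1.0 (fully open); "finger_force": force on a finger pad.
Only numpy, scipy, OpenCV 4.12 (cv2) and the standard library are available. Lean on these libraries where they do the work, as an engineer would, in place of code of your own. Each camera call takes 0.05 s, during which the arm holds its last target. There are 200 camera calls.

## Task

On the swivel base that carries the small vise, swing the arm by its upright black knob, counter-clockwise as seen from above, to the third click counted from the stop pin (a quarter turn from the stop; standing at the stop is click zero), and leave it clicked in there. It may already stand on click one. Leave the other swivel base, the one with the lens, as it is.

Things in the scene. Friction and masses are not known exactly. Their poses are not given: they have to be found in the camera images.
- vise_base: Fixed aluminium disc, 136 mm across, 26 mm high, under the small steel vise (which grips a brass block). Origin: centre of its underside, on the vertical swivel axis. Local x points to where the arm stands at the stop (click 0). Six black rim marks 30 degrees apart show the clicks, counter-clockwise from a steel stop pin (8 mm thick, 22 mm tall); the arm covers the mark it stands on.
- vise_turn (a joint): Swivel angle (rad): 0 with the arm at the stop pin, growing counter-clockwise from above. A spring ball clicks in at 0, 0.524, 1.047, 1.571, 2.094 and 2.618; let go within about 10 degrees of a click, it pulls itself in. Passing the ridge between clicks takes 5 to 10 N at the knob. It starts on click 0 or 1.
- vise_knob (a point): Upright black round post, 22 mm in diameter, to grip from above: this point is the centre of its top face, 86 mm above the table, 95 mm from the swivel axis. It stands at the end of a flat steel arm 16 mm wide whose top is 39 mm above the table. The vise behind it reaches 81 mm above the table and up to 58 mm from the axis.
- lens_knob (a point): The same point on the knob of the other swivel base, which is alike but carries an upright round lens (top 125 mm above the table). It must stay where it is.
Not all that is in view belongs to the job. What is shaped like the vise_base but pink or purple is not meant.

How it is judged:
By the outcome, as a careful person would: the job done as asked, in the order asked, and still so for the second after the job is handed in, with the robot touching nothing.
It also fails if it takes over 38 s, if anything falls off the work surface, if the arm or the gripper's body presses on something with over 40 N, if the wrist force passes 120 N, or if a joint passes its speed limit or range.

## Working session

There is one attempt and no reset: what is moved stays moved. The work goes in short steps, Python scripts to look and compute and a tool call to move; the robot and the scene stay as the last step left them, time stands still between calls to the robot, and variables do not carry over. Pictures are saved under pics/ and viewed, at most 10 in all, crops included, and the job is handed in when it is done.

Besides the shell and the picture viewer there is one more tool, called after "Request:" as a command line: name --argument value ..., lists and objects as JSON in quotes. servo_tool: Moves the arm, as the interface text tells. Its arguments: {"type":"object","properties":{"rot":{"type":"array","items":{"type":"array","items":{"type":"number"}}},"slide":{"type":"array","items":{"type":"array","items":{"type":"number"}}},"jaw":{"type":"array","items":{"type":"number"}},"newtons":{"type":"number"}},"required":["rot","slide","jaw"]}

```bash
mkdir -p pics
cat > h.py <<'E'
import numpy as np, cv2
from cell import sense, camera, sign_off
from scipy.spatial.transform import Rotation as R
def save(n,im): cv2.imwrite('pics/'+n+'.png',im[:,:,::-1])
def ray(c,u,v):
    p=np.linalg.inv(c['mtx'])@[u,v,1]; d=p[:2].copy()
    for _ in range(20): d=p[:2]/(1+c['k1']*(d@d))
    V=np.linalg.inv(c['view']); return V[:3,3], V[:3,:3]@[d[0],-d[1],-1]
def onz(c,u,v,z):
    o,d=ray(c,u,v); return o+d*(z-o[2])/d[2]
def depthpt(c,u,v):
    o,d=ray(c,u,v); return o+d*c['depth'][int(v),int(u)]
def proj(c,P):
    q=c['view']@np.r_[P,1]; s=np.array([q[0],-q[1]])/-q[2]; s=s*(1+c['k1']*(s@s))
    return (c['mtx']@[s[0],s[1],1])[:2]
E
python3 - <<'E'
from h import *
for n in('scene','top'):
    c=camera(n); np.save(n+'.npy',c,allow_pickle=True); save(n,c['image']); print(n,np.linalg.inv(c['view'])[:3,3],c['k1'])
s=sense();print(s)
E
```

```text
scene [0.97268756 0.1882817  0.75532351] -0.08905018319053502
top [ 0.4948991  -0.10761266  1.06239503] -0.1363057697576473
{'time_s': 0.1, 'qpos': array([-9.82889694e-01,  3.59303977e-01,  1.11454661e-02, -2.99875011e-04,
       -1.22410984e+00, -2.88129159e-01]), 'qvel': array([ 0.00163013, -0.00097479,  0.00103687, -0.00045176, -0.00176198,
       -0.00068566]), 'joint_efforts': array([-2.97608225e-03, -5.84162736e+01,  2.93748701e+01,  7.01567575e+00,
        1.01236129e-02, -8.56055203e-05]), 'position': array([ 0.19922754, -0.64456672,  0.29132299]), 'ee_rot': array([ 4.68914328e-01, -3.10602642e+00, -2.28154887e-03]), 'contact_force': array([-0.05507895, -0.14372169, -0.33687525]), 'wrist_torque': array([-0.01687023, -0.00799425, -0.01990971]), 'finger_force': 0.0, 'grip_width': 0.9981843782027646}
```

View pics/scene.png

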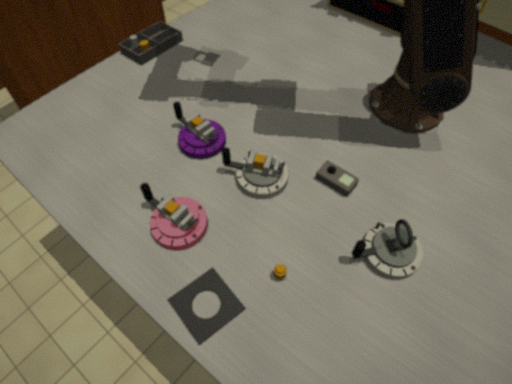

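View pics/top.png

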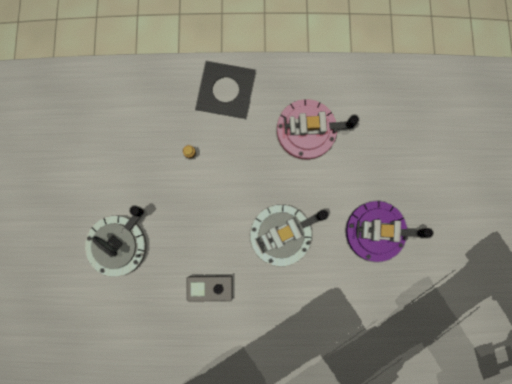

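Top view: white disc with a vise at (282,235), knob (322,215). Lookalikes are the purple disc (377,231, knob 425,233), the pink disc (307,129, knob 352,122), and the lens base (115,245, knob 137,211). By the description I choose the white disc at (282,235), and I'll check it in a close crop.

Run:
```python
from h import *
c=np.load('top.npy',allow_pickle=True).item()
s=np.load('scene.npy',allow_pickle=True).item()
a=cv2.resize(c['image'][190:280,240:345],None,fx=5.5,fy=5.5,interpolation=cv2.INTER_CUBIC)
save('crop',a)
hsv=cv2.cvtColor(c['image'],cv2.COLOR_RGB2HSV)
im=c['image'].astype(int)
m=((im.min(2)>165)).astype(np.uint8)
# white ring
n,l,st,ce=cv2.connectedComponentsWithStats(m[200:275,240:320])
pts=np.argwhere(m[200:275,240:320])[:,::-1]+[240,200]
print(len(pts)); h=cv2.convexHull(pts.astype(np.int32)); print(cv2.fitEllipse(h))
# knob: dark blob
for nm,cc,(u0,v0,u1,v1) in(('top',c,(305,200,340,228)),('scene',s,(215,140,240,172))):
    g=cc['image'][v0:v1,u0:u1].max(2)
    n,l,st,ce=cv2.connectedComponentsWithStats((g<50).astype(np.uint8))
    print(nm,st[1:],ce[1:]+[u0,v0])
print(depthpt(c,322,214),depthpt(c,323,215),depthpt(c,285,210))
# depth points of ring/disc and knob
P=np.array([depthpt(c,u,v) for v in range(195,275) for u in range(240,340)])
k=P[P[:,2]>.08];print(len(k),k.mean(0) if len(k) else '')
```

```text
780
((280.25146484375, 235.17251586914062), (59.093048095703125, 59.74729919433594), 158.6040802001953)
top [[10 11 13  9 87]] [[321.13793103 215.1954023 ]]
scene [[  2   5  15  21 128]
 [  0  12   1   2   2]
 [ 18  26   7   2   8]] [[225.5625   155.609375]
 [215.       152.5     ]
 [236.125    166.375   ]]
[ 0.5579214  -0.25066934  0.08379465] [ 0.55587837 -0.25284915  0.08293641] [ 0.57085713 -0.1775053   0.02791834]
287 [ 0.53055525 -0.19529278  0.17833476]
```

View pics/crop.png

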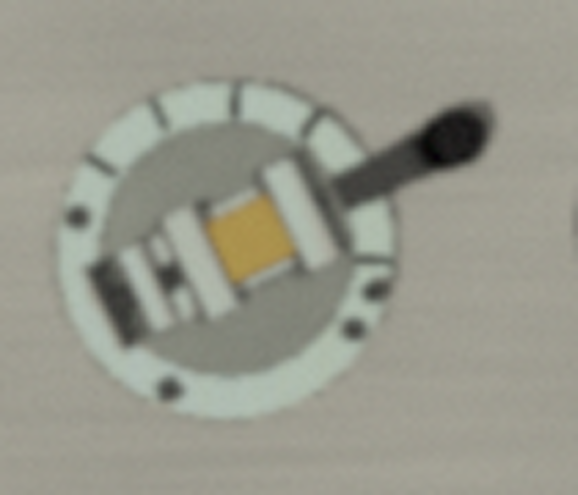

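The crop shows the white disc (centre about (281,235) in the top image) with the steel vise and brass block. One mark is bare just beyond the stop pin, at (308,237), and the arm covers the next one. So the arm stands on click 1, and click 3 is 60° further counter-clockwise. Next I compute the geometry.

Run:
```python
from h import *
c=np.load('top.npy',allow_pickle=True).item(); s=np.load('scene.npy',allow_pickle=True).item()
print(c['image'][235,[244,247,250,251,252,253,256,258]].tolist())
im=c['image'].astype(int)
sat=im[:,:,1]-im[:,:,0]
m=((sat>6)&(im[:,:,1]>140)).astype(np.uint8); roi=np.zeros_like(m); roi[198:272,244:318]=1; m*=roi
pts=np.argwhere(m)[:,::-1].astype(np.int32); h=cv2.convexHull(pts)[:,0]
W=np.array([onz(c,u,v,.026)[:2] for u,v in h.astype(float)])
e=cv2.fitEllipse((W*1e4).astype(np.float32)); print('circle',np.array(e[0])/1e4,np.array(e[1])/1e4)
A=np.c_[2*W,np.ones(len(W))]; x=np.linalg.lstsq(A,(W**2).sum(1),rcond=None)[0]; ctr=x[:2]; print(ctr,np.sqrt(x[2]+ctr@ctr))
for u,v in((375,260),(315,120),(237,98),(160,110),(100,162),(375,290)):
    p=onz(c,240+u/5.5,190+v/5.5,.026)[:2]-ctr; print('mark',np.degrees(np.arctan2(p[1],p[0])),np.hypot(*p))
for P in (onz(c,240+452/5.5-.5,190+138/5.5-.5,.08),onz(c,321.1,215.2,.07),onz(s,225.6,155.6,.063)):
    d=P[:2]-ctr; print('knob',P,np.hypot(*d),np.degrees(np.arctan2(d[1],d[0])))
```

```text
[[163, 159, 148], [159, 158, 145], [152, 157, 147], [170, 181, 169], [174, 187, 174], [176, 191, 176], [171, 184, 172], [140, 143, 132]]
circle [ 0.51635098 -0.16753289] [0.13248361 0.13296003]
[ 0.51633996 -0.16754914] 0.06635441345683549
mark -95.2777983573905 0.060532760274376596
mark -36.27876528578693 0.06261810056948863
mark -5.702697414053227 0.059788767401781205
mark 24.395636521008914 0.0602561571782437
mark 55.05265233145219 0.05977032913139821
mark -106.22637973704599 0.06260506061259626
knob [ 0.55693552 -0.25053435  0.08      ] 0.09238259730305892 -63.93256912738326
knob [ 0.5562901  -0.25073347  0.07      ] 0.0922802573407513 -64.34686809797408
knob [ 0.55891291 -0.25467236  0.063     ] 0.09696860381435157 -63.957454914254804
```

Request:
servo_tool --rot '[[0, 0, 0], [0, 0, 0], [0, 0, 0], [0, 0, 0], [0, 0, 0], [0, 0, 0], [0, 0, 0], [0, 0, 0]]' --slide '[[-0.0286, 0.0168, 0.005], [-0.0286, 0.0168, 0.005], [-0.0286, 0.0168, 0.005], [-0.0286, 0.0168, 0.005], [-0.0286, 0.0168, 0.005], [-0.0286, 0.0168, 0.005], [-0.0286, 0.0168, 0.005], [-0.0286, 0.0168, 0.005]]' --jaw '[0.0876, 0.0876, 0.0876, 0.0876, 0.0876, 0.0876, 0.0876, 0.0876]'

```text
time_s: 0.77
position: [0.3789, -0.4474, 0.2517]
ee_rot: [0.469, -3.106, -0.001]
contact_force: [0.9, -0.7, -0.1]
grip_width: 0.997
finger_force: 0.0
```

Request:
servo_tool --rot '[[0, 0, 0], [0, 0, 0], [0, 0, 0], [0, 0, 0], [0, 0, 0], [0, 0, 0], [0, 0, 0], [0, 0, 0]]' --slide '[[-0.0286, 0.0168, 0.005], [-0.0286, 0.0168, 0.005], [-0.0286, 0.0168, 0.005], [-0.0286, 0.0168, 0.005], [-0.0286, 0.0168, 0.005], [-0.0286, 0.0168, 0.005], [-0.0286, 0.0168, 0.005], [-0.0286, 0.0168, 0.005]]' --jaw '[0.0876, 0.0876, 0.0876, 0.0876, 0.0876, 0.0876, 0.0876, 0.0876]'

```text
time_s: 1.43
position: [0.5578, -0.2514, 0.2117]
ee_rot: [0.469, -3.106, -0.0]
contact_force: [0.8, -0.5, 1.0]
grip_width: 0.999
finger_force: 0.0
```

Request:
servo_tool --rot '[[0, 0, 0.119], [0, 0, 0.119], [0, 0, 0.119], [0, 0, 0.119], [0, 0, 0.119], [0, 0, 0.119]]' --slide '[[0, 0, 0], [0, 0, 0], [0, 0, 0], [0, 0, 0], [0, 0, 0], [0, 0, 0]]' --jaw '[0.0876, 0.0876, 0.0876, 0.0876, 0.0876, 0.0876]'

```text
time_s: 1.93
position: [0.5569, -0.2528, 0.2117]
ee_rot: [-0.655, -3.072, -0.0]
contact_force: [0.3, -0.6, 1.0]
grip_width: 0.998
finger_force: 0.0
```

Request:
servo_tool --rot '[[0, 0, 0.119], [0, 0, 0.119], [0, 0, 0.119], [0, 0, 0.119], [0, 0, 0.119], [0, 0, 0.119], [0, 0, 0], [0, 0, 0]]' --slide '[[0, 0, 0], [0, 0, 0], [0, 0, 0], [0, 0, 0], [0, 0, 0], [0, 0, 0], [0, 0, 0], [0, 0, 0]]' --jaw '[0.0876, 0.0876, 0.0876, 0.0876, 0.0876, 0.0876, 0.0876, 0.0876]'

```text
time_s: 2.6
position: [0.557, -0.2529, 0.2119]
ee_rot: [-1.674, -2.658, 0.0]
contact_force: [-0.7, 0.0, 0.6]
grip_width: 0.996
finger_force: 0.0
```

```bash
cat >> h.py <<'E'
def off(P):
    "tool-frame offset to a TCP target, tool y heading (deg), state"
    s=sense(); r=R.from_rotvec(s['ee_rot']); y=r.apply([0,1,0]); z=r.apply([0,0,1])
    print('pos',s['position'].round(4),'slide',r.inv().apply(np.array(P)-s['position']).round(4),'yhead',np.degrees(np.arctan2(y[1],y[0])).round(2),'z',z.round(3),'F',s['contact_force'].round(1),'grip',s['grip_width'],s['finger_force'],'t',s['time_s'],'q',s['qpos'].round(2))
E
python3 - <<'E'
from h import *
off([.557,-.254,.115])
c=camera('wrist'); save('w1',c['image']); np.save('w1.npy',c,allow_pickle=True)
for z in (.086,.0665,.047): print(proj(c,[.557,-.254,z]))
E
```

```text
pos [ 0.557  -0.2529  0.2119] slide [-0.0011 -0.0004  0.0969] yhead 25.57 z [-0.001  0.    -1.   ] F [-0.7  0.   0.6] grip 0.9961782833317631 0.0 t 2.6 q [-0.11  0.32 -0.24 -0.   -1.01 -2.59]
[256.83510733 208.66691306]
[256.8687863  200.94424886]
[256.89780521 194.29083679]
```

View pics/w1.png

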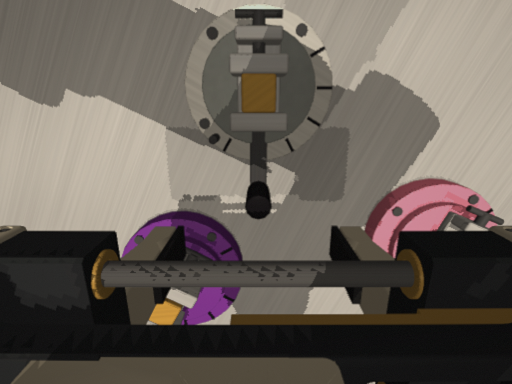

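The wrist view shows the knob at (258,205), where it was predicted. The stop pin (213,138) and bare click-0 mark (228,145) are on one side, and click 3 is two marks further on. The choice holds, so I descend and grip.

Request:
servo_tool --rot '[[0, 0, 0.01], [0, 0, 0], [0, 0, 0], [0, 0, 0], [0, 0, 0], [0, 0, 0], [0, 0, 0], [0, 0, 0]]' --slide '[[-0.001, 0, 0.016], [0, 0, 0.016], [0, 0, 0.016], [0, 0, 0.016], [0, 0, 0.016], [0, 0, 0.016], [0, 0, 0], [0, 0, 0]]' --jaw '[0.0876, 0.0876, 0.0876, 0.0876, 0.0876, 0.0876, 0.0876, 0.0876]'

```text
time_s: 3.32
position: [0.5571, -0.2538, 0.1155]
ee_rot: [-1.689, -2.647, 0.002]
contact_force: [0.1, 0.2, 1.1]
grip_width: 1.0
finger_force: 0.0
```

Request:
servo_tool --rot '[[0, 0, 0], [0, 0, 0], [0, 0, 0], [0, 0, 0], [0, 0, 0], [0, 0, 0], [0, 0, 0], [0, 0, 0]]' --slide '[[0, 0, 0], [0, 0, 0], [0, 0, 0], [0, 0, 0], [0, 0, 0], [0, 0, 0], [0, 0, 0], [0, 0, 0]]' --jaw '[0.018, 0.018, 0.018, 0.018, 0.018, 0.018, 0.018, 0.018]' --newtons 20

```text
time_s: 3.98
position: [0.5576, -0.2538, 0.1163]
ee_rot: [1.693, 2.646, 0.0]
contact_force: [-0.1, -0.4, 0.6]
grip_width: 0.459
finger_force: 0.0
```

Run:
```python
from h import *
off([.557,-.254,.115])
```

```text
pos [ 0.5576 -0.2538  0.1163] slide [ 0.0001 -0.0006  0.0013] yhead 24.79 z [ 0. -0. -1.] F [-0.1 -0.4  0.6] grip 0.4585700707600918 0.0 t 3.9833 q [-0.11  0.42 -0.34 -0.   -0.81 -2.6 ]
```

Request:
servo_tool --rot '[[0, 0, 0], [0, 0, 0], [0, 0, 0], [0, 0, 0], [0, 0, 0], [0, 0, 0], [0, 0, 0], [0, 0, 0]]' --slide '[[0, 0, 0], [0, 0, 0], [0, 0, 0], [0, 0, 0], [0, 0, 0], [0, 0, 0], [0, 0, 0], [0, 0, 0]]' --jaw '[0.018, 0.018, 0.018, 0.018, 0.018, 0.018, 0.018, 0.018]'

```text
time_s: 4.65
position: [0.5577, -0.2538, 0.1161]
ee_rot: [1.693, 2.646, 0.0]
contact_force: [2.1, -0.1, -1.3]
grip_width: 0.244
finger_force: 20.0
```

Run:
```python
from h import *
off([.557,-.254,.115])
```

```text
pos [ 0.5577 -0.2538  0.1161] slide [ 0.0001 -0.0007  0.0011] yhead 24.78 z [ 0.  0. -1.] F [ 2.1 -0.1 -1.3] grip 0.2436294028153073 19.99994248151779 t 4.65 q [-0.11  0.42 -0.34 -0.   -0.81 -2.6 ]
```

Request:
servo_tool --rot '[[0, 0, -0.0873], [0, 0, -0.0873], [0, 0, -0.0873], [0, 0, -0.0873], [0, 0, -0.0873], [0, 0, -0.0873]]' --slide '[[0.00036, 0.0083, 0], [0.00036, 0.0083, 0], [0.00036, 0.0083, 0], [0.00036, 0.0083, 0], [0.00036, 0.0083, 0], [0.00036, 0.0083, 0]]' --jaw '[0.018, 0.018, 0.018, 0.018, 0.018, 0.018]'

```text
time_s: 5.15
position: [0.5955, -0.2217, 0.1161]
ee_rot: [-0.944, -2.996, -0.001]
contact_force: [-4.1, -4.1, 2.2]
grip_width: 0.246
finger_force: 20.0
```

Run:
```python
from h import *
a=np.radians(-35); off([.5165+.095*np.cos(a),-.168+.095*np.sin(a),.116])
a=np.radians(-5); off([.5165+.095*np.cos(a),-.168+.095*np.sin(a),.116])
```

```text
pos [ 0.5955 -0.2217  0.1161] slide [ 0.0005 -0.0014  0.0001] yhead 55.04 z [-0.     0.001 -1.   ] F [-4.1 -4.1  2.2] grip 0.24600852821067437 20.000344812870026 t 5.15 q [-0.05  0.45 -0.28 -0.   -0.83 -2.13]
pos [ 0.5955 -0.2217  0.1161] slide [0.0132 0.0461 0.0001] yhead 55.04 z [-0.     0.001 -1.   ] F [-4.1 -4.1  2.2] grip 0.24600852821067437 20.000344812870026 t 5.15 q [-0.05  0.45 -0.28 -0.   -0.83 -2.13]
```

Tracking well; I do the second half.

Request:
servo_tool --rot '[[0, 0, -0.0873], [0, 0, -0.0873], [0, 0, -0.0873], [0, 0, -0.0873], [0, 0, -0.0873], [0, 0, -0.0873], [0, 0, 0], [0, 0, 0]]' --slide '[[0.00036, 0.0083, 0], [0.00036, 0.0083, 0], [0.00036, 0.0083, 0], [0.00036, 0.0083, 0], [0.00036, 0.0083, 0], [0.00036, 0.0083, 0], [0, 0, 0], [0, 0, 0]]' --jaw '[0.018, 0.018, 0.018, 0.018, 0.018, 0.018, 0.018, 0.018]'

```text
time_s: 5.82
position: [0.6119, -0.1758, 0.1161]
ee_rot: [-0.146, -3.137, -0.0]
contact_force: [-3.7, 3.6, 2.3]
grip_width: 0.244
finger_force: 20.0
```

Run:
```python
from h import *
a=np.radians(-5); off([.5165+.095*np.cos(a),-.168+.095*np.sin(a),.116])
p=sense()['position'][:2]-[.5165,-.168]; print(np.hypot(*p),np.degrees(np.arctan2(p[1],p[0])))
```

```text
pos [ 0.6119 -0.1758  0.1161] slide [ 0.0007 -0.0005  0.0001] yhead 84.69 z [-0.001  0.    -1.   ] F [-3.7  3.6  2.3] grip 0.24413852964233973 19.99984234571457 t 5.8167 q [ 0.03  0.45 -0.28 -0.   -0.84 -1.69]
0.09571496462707839 -4.701050460166515
```

Request:
servo_tool --rot '[[0, 0, 0], [0, 0, 0], [0, 0, 0], [0, 0, 0], [0, 0, 0], [0, 0, 0], [0, 0, 0], [0, 0, 0]]' --slide '[[0, 0, 0], [0, 0, 0], [0, 0, 0], [0, 0, 0], [0, 0, 0], [0, 0, 0], [0, 0, 0], [0, 0, 0]]' --jaw '[0.07, 0.07, 0.07, 0.07, 0.07, 0.07, 0.07, 0.07]'

```text
time_s: 6.48
position: [0.6125, -0.1761, 0.1161]
ee_rot: [0.143, 3.138, -0.0]
contact_force: [0.0, 0.8, -0.5]
grip_width: 0.771
finger_force: 0.0
```

Request:
servo_tool --rot '[[0, 0, 0], [0, 0, 0], [0, 0, 0], [0, 0, 0], [0, 0, 0], [0, 0, 0], [0, 0, 0], [0, 0, 0]]' --slide '[[0, 0, 0], [0, 0, 0], [0, 0, -0.01], [0, 0, -0.02], [0, 0, -0.02], [0, 0, -0.02], [0, 0, -0.02], [0, 0, -0.02]]' --jaw '[0.07, 0.07, 0.07, 0.07, 0.07, 0.07, 0.07, 0.07]'

```text
time_s: 7.15
position: [0.6124, -0.176, 0.2281]
ee_rot: [0.142, 3.138, -0.0]
contact_force: [0.6, -0.4, -0.0]
grip_width: 0.796
finger_force: 0.0
```

Request:
servo_tool --rot '[[0, 0, 0], [0, 0, 0], [0, 0, 0], [0, 0, 0], [0, 0, 0], [0, 0, 0], [0, 0, 0], [0, 0, 0]]' --slide '[[-0.01, -0.03, -0.015], [-0.01, -0.03, -0.015], [-0.01, -0.03, -0.015], [-0.01, -0.03, -0.015], [-0.01, -0.03, -0.015], [-0.01, -0.03, -0.015], [0, -0.03, 0], [0, -0.03, 0]]' --jaw '[0.07, 0.07, 0.07, 0.07, 0.07, 0.07, 0.07, 0.07]'

```text
time_s: 7.82
position: [0.6508, -0.422, 0.3183]
ee_rot: [0.142, 3.136, -0.002]
contact_force: [0.5, 0.3, -1.2]
grip_width: 0.794
finger_force: 0.0
```

Run:
```python
from h import *
off([.5,-.4,.3])
c=camera('top'); save('top2',cv2.resize(c['image'][190:280,90:345],None,fx=3.1,fy=3.1,interpolation=cv2.INTER_CUBIC))
c0=np.load('top.npy',allow_pickle=True).item()
for x in(c0,c):
    g=x['image'][200:228,125:150].max(2); n,l,st,ce=cv2.connectedComponentsWithStats((g<50).astype(np.uint8)); i=1+st[1:,4].argmax(); print('lens knob px',ce[i]+[125,200])
```

```text
pos [ 0.6508 -0.422   0.3183] slide [0.1522 0.0084 0.0179] yhead 84.83 z [ 0.002 -0.001 -1.   ] F [ 0.5  0.3 -1.2] grip 0.793988806843509 0.0 t 7.8167 q [-0.33  0.52  0.32  0.   -1.37 -1.34]
lens knob px [136.86407767 211.37864078]
lens knob px [136.74418605 211.25581395]
```

View pics/top2.png

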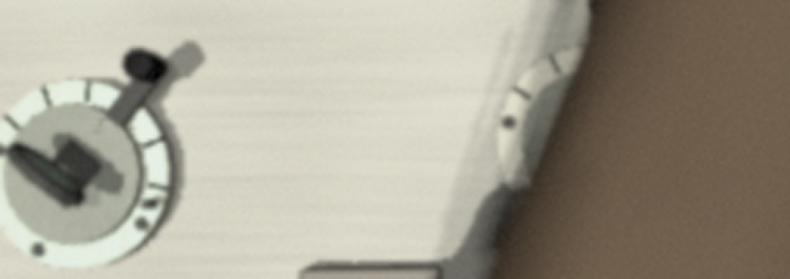

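The robot's arm hides the vise base (right side of the crop); the lens knob hasn't moved. I'll move the robot out of the way.

Request:
servo_tool --rot '[[0, 0, 0], [0, 0, 0], [0, 0, 0], [0, 0, 0], [0, 0, 0], [0, 0, 0], [0, 0, 0], [0, 0, 0]]' --slide '[[0.03, -0.02, 0], [0.03, -0.02, 0], [0.03, -0.02, 0], [0.03, -0.02, 0], [0.03, -0.02, 0], [0.03, -0.02, 0], [0.03, -0.02, 0], [0.03, -0.02, 0]]' --jaw '[0.07, 0.07, 0.07, 0.07, 0.07, 0.07, 0.07, 0.07]'

```text
time_s: 8.53
position: [0.3953, -0.5584, 0.3172]
ee_rot: [0.142, 3.138, -0.001]
contact_force: [-0.3, 0.3, -0.6]
grip_width: 0.798
finger_force: 0.0
```

Request:
servo_tool --rot '[[0, 0, 0], [0, 0, 0], [0, 0, 0], [0, 0, 0], [0, 0, 0], [0, 0, 0], [0, 0, 0], [0, 0, 0]]' --slide '[[0.03, -0.015, 0], [0.03, -0.015, 0], [0.03, -0.015, 0], [0.03, -0.01, 0], [0.03, -0.01, 0], [0.03, 0, 0], [0, 0, 0], [0, 0, 0]]' --jaw '[0.07, 0.07, 0.07, 0.07, 0.07, 0.07, 0.07, 0.07]'

```text
time_s: 9.2
position: [0.2102, -0.6065, 0.3173]
ee_rot: [0.146, 3.138, -0.001]
contact_force: [1.2, -0.1, -0.3]
grip_width: 0.798
finger_force: 0.0
```

Run:
```python
from h import *
c=camera('top'); save('top3',cv2.resize(c['image'][185:280,235:345],None,fx=5.5,fy=5.5,interpolation=cv2.INTER_CUBIC))
g=c['image'][180:225,262:300].max(2); n,l,st,ce=cv2.connectedComponentsWithStats((g<50).astype(np.uint8)); i=1+st[1:,4].argmax(); u=ce[i]+[262,180]
p=onz(c,*u,.075)[:2]-[.5165,-.168]; print(st[i],u,np.hypot(*p),np.degrees(np.arctan2(p[1],p[0])),sense()['time_s'])
```

```text
[18  5 10 12 83] [284.6746988  190.69879518] 0.09176848067664911 -3.830741149097552 9.25
```

View pics/top3.png

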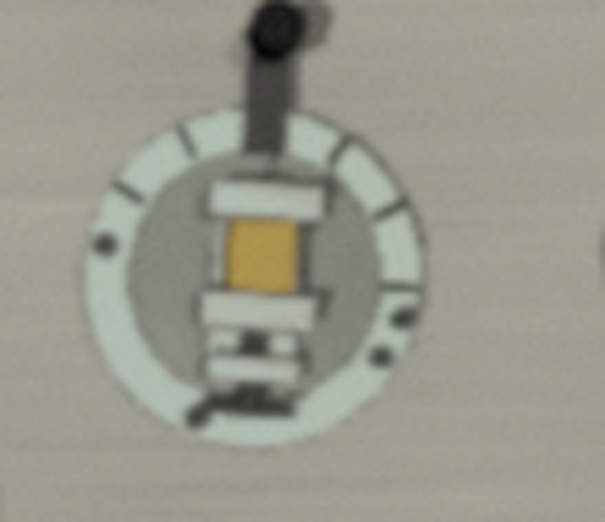

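The crop shows bare marks at clicks 0, 1 and 2 ((400,287), (390,210), (340,150)). The arm covers the third at (265,130), and clicks 4 and 5 are bare beyond it. The knob turned 60° and has settled.

```bash
python3 -c "from cell import sign_off; print(sign_off())"
```

```text
the job is handed in; nothing more can be done
None
```

The vise swivel started on click 1; I swung it 60° counter-clockwise by its knob and left it on click 3 with the robot clear. The lens base is unmoved, and I handed the job in at about 9.3 s.

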